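# Weigh a parts tin on the sprung hook scale

### The arm

A 6-joint arm with a two-finger parallel gripper is mounted at the origin on the work surface. World frame = base frame: x ahead of the robot, y to its left, z up, the work surface at z = 0. Lengths are in m, angles in degrees, forces in N, time in s.
With the tool pointing down it reaches from about 0.3 to 0.75 m from the base axis. Payload 8.5 kg.
Tool frame: the origin (TCP) lies between the finger pads, 19 mm behind the fingertips; this is the grasp point; z points along the fingers, y is the line along which they close (so a half turn about z gives the same grasp; the last joint's range is limited). The gripper opens to 85 mm and grips with 20 to 120 N. Pads are 22 mm wide; open, the fingers measure 114 mm over their backs; the gripper's body (76 mm by 85 mm) begins 54 mm behind the grasp point. The pads swing forward as they close: fully open they stand 13 mm farther back than shut.
Start: joints at [64.956, 21.807, 74.336, -0, 83.858, -12.336], TCP at [0.121, 0.537, 0.25] pointing down, gripper open.
Joint ranges: [-178.18, 178.18], [-50.72, 133.34], [12.68, 142.11], [-81.47, 261.47], [9.98, 163.14], [-165.26, 165.26]. Speed limits (degrees/s): [136.94, 136.94, 180, 180, 180, 180].

### API

Orientations are given as a 3x3 rotation matrix whose columns are the frame's x, y, z axes.
In Python, from rig import env, optics gives the robot as it stands.
- The arm moves only by the shell command python3 -m jog 'ROWS' [OPENING] [FORCE]. ROWS is JSON, a list of rows, each an object with "linear": the shift along the tool's x, y, z in units of 40 mm (1.0 is 40 mm), a list of three; "roll": the turn about the tool's z in units of 5 degrees (1.0 is 5 degrees). A call has 1 to 12 rows; each row shifts and turns the commanded pose from where the row before left it, along the tool's axes as they then stand; what a row does not reach is not made up. A row lasts 1/12 s, in which the tool goes at most 41.7 mm and 7.16 degrees, less where a joint would pass 70% of its speed; a pose out of reach is approached as far as the arm can. A call is refused whole if a number of a shift passes 1 or a number of a turn 1, either way. A call with a gripper value outside its range is refused whole. OPENING is the opening, from -1 (shut) to 1 (fully open), set as the call begins (- or left out, the last holds). The fingers move at their own pace and stop on an object; FORCE is the grip in N (left out, the last holds). Time passes only in rows, so rows that do not move let the fingers close. It gives the time, the measured TCP pose, the force, the opening and the grip force at its end, in the units of the state.
- env.observe(): the state, without advancing time (a new reading comes with each control period).
- optics.get_image(name): name is "side" or "top" or "wrist"; returns the picture (480x640x3 uint8, red, green, blue); there is no depth.
- optics.calibration(name): a dict with "fov_y" (degrees; the focal length in pixels is half the picture's height over the tangent of half this angle, whatever the lens; pixels are square), "cx", "cy" (the principal point, pixels), "T" (4x4, takes a point from camera to world coordinates). Camera axes: x right, y down, z forward; pixel columns grow to the right and rows downward; lengths in m; the calibration is good to about 2 mm. The wrist camera is an equidistant fisheye: a pixel r from the principal point sees the ray r / f radians off the axis. A picture is of the moment at which its call begins: read the wrist's pose just before it. calibration takes no time and is no camera call; for the wrist camera it gives the pose at the moment of the call.
- env.close_job(): hands the job in; it is judged then, once.
The state is a dict: "time_s": time; "q": joint angles; "qvel": joint speeds; "joint_efforts": joint torques, N m; "position": TCP position; "tool_rot": TCP orientation; "ft_force": force on the tool from outside, world axes, zero at the start; "wrist_torque": the same for the moment, N m; "grip_width": finger opening in m; "gripper_force": force on a finger pad.
Only numpy, scipy, OpenCV 4.12 (cv2) and the standard library are available. Lean on these libraries where they do the work, as an engineer would, in place of code of your own. Each camera call takes 0.05 s, during which the arm holds its last target. There are 200 camera calls.

### The job

Weigh the red tin: hang it by its wire arch in the hook of the scale and lower it gently until the scale carries the whole weight before you let go, so that the hook neither drops nor jumps, and do not push or pull hard on the scale. Leave it hanging free and still for two seconds, then lift it off slowly so that the hook does not snap up, and stand it upright and wholly on the cork mat without banging it down, leaving the other things where they are.

Things in the scene. Friction and masses are not known exactly. Their poses are not given: they have to be found in the camera images.
- tin: Tin to weigh: closed square red tin, 76 x 76 mm, lid top 60 mm up, unknown metal parts inside (in all 0.12 to 0.62 kg, differs each time). Origin: centre of underside, z up. A rigid 6 mm wire arch stands on it in its own y-z plane: legs at y = +-34 mm, sloping from 98 mm height at y = +-32 mm to the crown at 118 mm; the window between lid and crown is open along the tin's x.
- tin_bar (a point): Centre of the wire at the crown of the red tin's arch, 118 mm above its underside; the wire's lower side, 3 mm below this, hangs on the hook. Axes as the tin's.
- tin_grip (a point): Where the TCP belongs: on the tin's axis, 145 mm above its underside (27 mm above tin_bar), in the red upright grip block on the crown, 20 mm (x) x 16 mm (y), from 120 to 162 mm height. Pinch it across y with the fingertips above 125 mm: they clear the wire and leave the crown free for the hook. Axes as the tin's.
- scale: Sprung hook scale, fixed to the table: white column 36 x 46 mm, 352 mm high, yellow graduated strip; grey base 150 mm wide (y), 12 mm thick, reaching 30 mm to -x and 100 mm to +x of the origin. Origin on the table under the column, z up. The hook arm sticks out towards the scale's own -x (roughly to the robot).
- hook_seat (a point): Top of the 8 mm wire in the hook's trough, where the crown hangs: 120 mm from the column axis along the scale's -x, 225 mm up when unloaded; moves with the hook. Flat trough 22 mm long along x. The upturned open tip, 24 mm to -x, tops out 18 mm above the seat; so does the level arm from 24 mm to +x back to a black carriage 77 mm away. Axes as the scale's.
- hook (a joint): Downward travel of the sprung hook in m: 0 with nothing on it, grows as it is pulled down; spring 80 N/m (12.3 mm per 100 g), lightly damped, end stop 0.090. The scale carries the whole tin when travel = tin weight / 80 N/m, and the tool then feels no load from the tin; let go short of or past that and the hook drops or jumps and bounces.
- mat: Round cork mat, fixed, 160 mm across, 5 mm thick; origin at the centre of its underside on the table. The weighed tin goes here.
- blue_tin: Bystander: a tin of the same shape in blue with a blue grip. Origin: centre of its underside.
- cone: Bystander: white craft cone, 44 mm across, 78 mm tall, origin under its centre.
- spool: Bystander: twine-coloured spool, 60 mm across, 56 mm tall, origin under its centre.
- glue: Bystander: white glue bottle with orange cap, 44 mm across, 100 mm tall, origin under its centre.
- ribbon: Bystander: red ring-shaped roll lying flat, 64 mm across, 22 mm tall, origin under its centre.
- jar: Bystander: clear jar with green cap, 56 mm across, 60 mm tall, origin under its centre.
Not all that is in view belongs to the job. What is shaped like the tin but green or pink is not meant. Several things have the shape of the mat; the one meant has the colours described above.

How it is judged (in metres and radians):
On the way:
1. the red tin hangs by its arch in the hook's trough, upright, let go and still, for 1.5 s (distance between tin_bar and hook_seat below 0.022 m and contact force between tin and scale above 0.8 N and value of joint hook above 0.008 m and contact force between tin and the fingers below 0.05 N and angle between tin's own z axis and vertical below 0.25 rad and linear speed of tin below 0.03 m/s and velocity of joint hook between -0.02 and 0.02 m/s), for 1.5 s.
At the end, for the whole second after the job is handed in: The red tin stands upright (within 0.1 rad) and at rest on the cork mat, its centre within 33 mm of the mat's centre, let go; the hook is empty and back within 5 mm of zero (horizontal distance between tin and mat below 0.033 m and height (world z) of tin between 0.002 and 0.009 m and angle between tin's own z axis and vertical below 0.1 rad and linear speed of tin below 0.02 m/s and contact force between tin and mat above 0.8 N and value of joint hook below 0.005 m and contact force between tin and the fingers below 0.05 N); the robot touches nothing.
It fails at once if the hook drops, jumps or snaps (faster than 0.08 m/s) (velocity of joint hook above 0.08 m/s or velocity of joint hook below -0.08 m/s).
It fails at once if the scale is loaded or knocked with the tin by more than 12 N (contact force between tin and scale above 12 N).
It fails at once if the robot pushes on the scale with more than 8 N (contact force between any of the arm, the fingers and scale above 8 N).
It fails at once if the tin is dropped or banged down on the mat (faster than 0.4 m/s near it) (horizontal distance between tin and mat below 0.12 m and height (world z) of tin below 0.05 m and linear speed of tin above 0.4 m/s).
It fails at once if another thing is moved by more than 25 mm (distance of any of blue_tin, cone, spool, glue, ribbon, jar from where it was at the start of the episode above 0.025 m).
It also fails if it takes over 72 s, if anything falls off the work surface, if the arm or the gripper's body presses on something with over 40 N, if the wrist force passes 120 N, or if a joint passes its speed limit or range.

## Working session

There is one attempt and no reset: what is moved stays moved. The work goes in short steps, Python scripts to look and compute and a shell command to move; the robot and the scene stay as the last step left them, time stands still between calls to the robot, and variables do not carry over. Pictures are saved under pics/ and viewed, at most 10 in all, crops included, and the job is handed in when it is done.

```bash
ls; mkdir -p pics
python3 - <<'E'
from rig import env, optics
import cv2, numpy as np
s=env.observe(); print({k:np.round(s[k],4).tolist() for k in s})
for n in ("top","side","wrist"):
    c=optics.calibration(n); print(n,c["fov_y"],c["cx"],c["cy"],np.round(c["T"],4).tolist())
    im=optics.get_image(n); cv2.imwrite(f"pics/{n}0.png",im[:,:,::-1])
E
```

```text
pics
{'time_s': 0.0, 'q': [64.9556, 21.8413, 74.387, 0.0009, 83.8568, -12.3336], 'qvel': [-0.0189, 0.1034, -0.0025, 0.0301, -0.0544, -0.053], 'joint_efforts': [0.0012, -44.846, -23.128, -0.0001, 0.0047, 0.0], 'position': [0.1209, 0.5363, 0.2494], 'tool_rot': [[-0.9755, 0.22, -0.0006], [0.22, 0.9755, -0.0013], [0.0003, -0.0014, -1.0]], 'ft_force': [-0.387, -0.2998, 0.1463], 'wrist_torque': [-0.0072, -0.0355, -0.0126], 'gripper_force': 0.0, 'grip_width': 0.0852}
top 50.310164447217055 334.91791450382294 235.6280687721298 [[0.0102, -0.9841, 0.1771, 0.3519], [-0.9999, -0.0091, 0.0066, 0.0164], [-0.0049, -0.1772, -0.9842, 1.3172], [0.0, 0.0, 0.0, 1.0]]
side 53.956230061554876 318.7899235801408 237.18665690115944 [[0.9818, -0.1049, 0.1584, 0.4096], [-0.1898, -0.5003, 0.8448, -0.7721], [-0.0093, -0.8595, -0.5111, 0.6461], [0.0, 0.0, 0.0, 1.0]]
wrist 65.70646984690485 328.37866960206406 238.33641789625497 [[0.2197, 0.9242, 0.3124, 0.042], [0.9756, -0.2077, -0.0718, 0.5546], [-0.0015, 0.3205, -0.9472, 0.3734], [0.0, 0.0, 0.0, 1.0]]
```

View pics/top0.png

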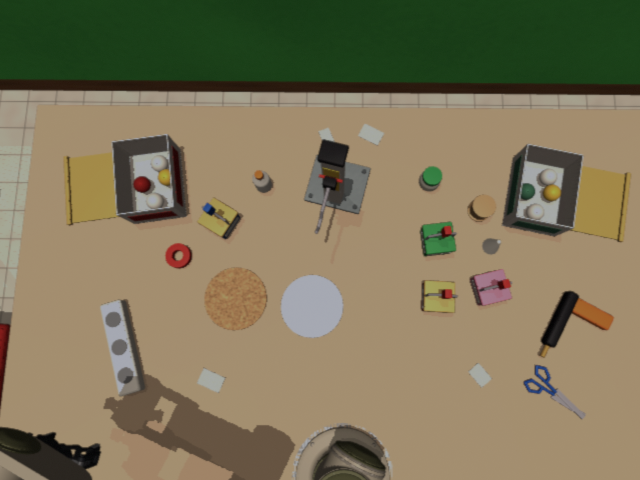

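View pics/side0.png

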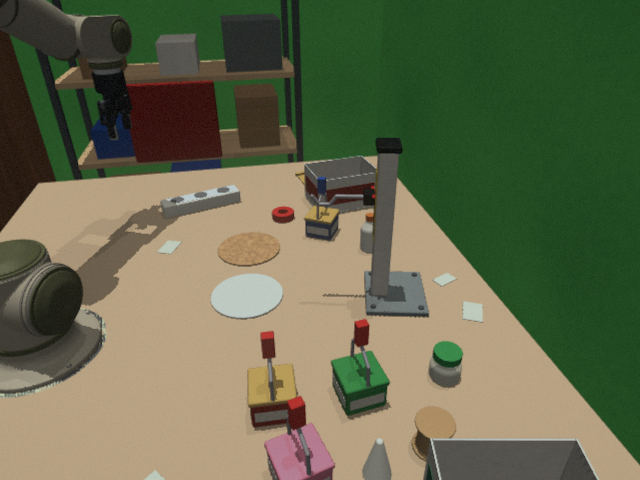

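```bash
cat > h.py <<'E'
import numpy as np, cv2
from rig import env, optics
def ray(cal,uv):
    f=240/np.tan(np.radians(cal["fov_y"])/2)
    T=np.array(cal["T"]); d=np.array([(uv[0]-cal["cx"])/f,(uv[1]-cal["cy"])/f,1.])
    return T[:3,3],T[:3,:3]@d
def plane(n,uv,z):
    o,d=ray(optics.calibration(n),uv); return o+d*(z-o[2])/d[2]
def tri(uvt,uvs):
    A=[];b=[]
    for n,uv in(("top",uvt),("side",uvs)):
        o,d=ray(optics.calibration(n),uv); d=d/np.linalg.norm(d); P=np.eye(3)-np.outer(d,d); A.append(P); b.append(P@o)
    return np.linalg.solve(sum(A),sum(b)), 
def proj(n,p):
    c=optics.calibration(n); f=240/np.tan(np.radians(c["fov_y"])/2); T=np.array(c["T"])
    q=T[:3,:3].T@(np.array(p)-T[:3,3]); return q[:2]/q[2]*f+[c["cx"],c["cy"]]
def blobs(im,lo,hi,box,amin=15):
    x0,y0,x1,y1=box; hsv=cv2.cvtColor(np.ascontiguousarray(im[y0:y1,x0:x1]),cv2.COLOR_RGB2HSV)
    m=cv2.inRange(hsv,lo,hi); cs,_=cv2.findContours(m,cv2.RETR_EXTERNAL,cv2.CHAIN_APPROX_NONE)
    return [c+np.array([x0,y0]) for c in sorted(cs,key=cv2.contourArea,reverse=True) if cv2.contourArea(c)>amin]
E
python3 - <<'E'
from h import *
t=cv2.imread("pics/top0.png")[:,:,::-1]; s=cv2.imread("pics/side0.png")[:,:,::-1]
for c in blobs(t,(18,90,90),(35,255,255),(415,270,465,325)):
    P=np.array([plane("top",p[0],.06)[:2] for p in c]).astype(np.float32)*1000
    print("lid",cv2.contourArea(c),cv2.boundingRect(c),cv2.minAreaRect(P))
for n,im,box in(("top",t,(415,270,465,325)),("side",s,(240,320,290,370))):
  for lo,hi in(((0,150,70),(8,255,255)),((172,150,70),(180,255,255))):
    for c in blobs(im,lo,hi,box,8): print(n,"red",cv2.contourArea(c),cv2.boundingRect(c),cv2.minAreaRect(c))
for c in blobs(t,(8,110,60),(25,255,255),(195,255,275,340),500):
    P=np.array([plane("top",p[0],.005)[:2] for p in c]).astype(np.float32)*1000
    print("mat",cv2.minEnclosingCircle(P),cv2.fitEllipse(P))
a=cv2.resize(t[130:250,290:390],None,fx=5,fy=5,interpolation=cv2.INTER_CUBIC)
b=cv2.resize(s[130:320,290:440],None,fx=3,fy=3,interpolation=cv2.INTER_CUBIC)
b=cv2.copyMakeBorder(b,0,30,0,0,cv2.BORDER_CONSTANT); b=cv2.resize(b,(300,400)) if 0 else b
cv2.imwrite("pics/hooktop.png",a[:,:,::-1]); cv2.imwrite("pics/hookside.png",b[:,:,::-1])
E
```

```text
lid 438.5 (423, 296, 33, 18) ((411.1128234863281, -231.04359436035156), (77.78713989257812, 38.708213806152344), 86.51748657226562)
lid 323.0 (424, 280, 32, 15) ((452.51513671875, -232.92001342773438), (34.27290725708008, 76.97763061523438), 0.5569121837615967)
top red 43.5 (444, 290, 8, 9) ((447.5, 294.0), (8.0, 7.0), 90.0)
side red 252.0 (261, 331, 14, 27) ((267.5465087890625, 344.19696044921875), (25.742855072021484, 12.239496231079102), 86.18592071533203)
mat ((423.68817138671875, 278.496826171875), 79.44644165039062) ((423.56414794921875, 278.3262939453125), (155.8822021484375, 155.95529174804688), 136.90362548828125)
```

View pics/hooktop.png

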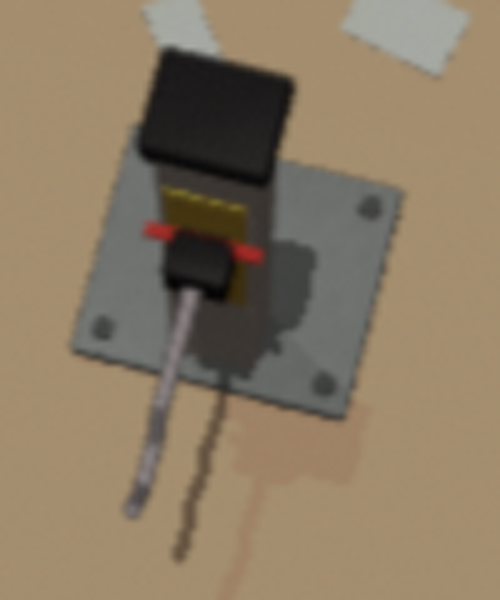

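View pics/hookside.png

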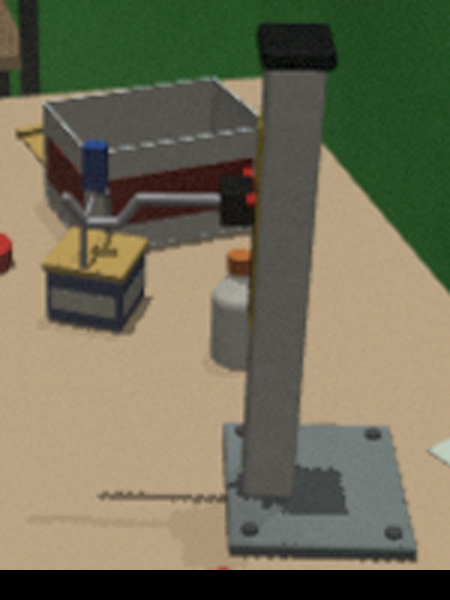

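```bash
cat >> h.py <<'E'
def ht(x,y): return np.array([x/5+290-.4,y/5+130-.4])
def hs(x,y): return np.array([x/3+290-.33,y/3+130-.33])
E
python3 - <<'E'
from h import *
np.set_printoptions(precision=4,suppress=True)
C=np.array([plane("top",ht(*p),.012) for p in((72,352),(345,420),(405,190),(135,125))])
print(C); L,R,RB,LB=C[:,:2]
for v in (RB-R,LB-L,L-R,LB-RB): print(np.linalg.norm(v),np.degrees(np.arctan2(v[1],v[0])))
ax=(RB-R)/np.linalg.norm(RB-R)+(LB-L)/np.linalg.norm(LB-L); 
per=(L-R)/np.linalg.norm(L-R)+(LB-RB)/np.linalg.norm(LB-RB); ax=ax+np.array([per[1],-per[0]]); ax/=np.linalg.norm(ax)
org=C[:,:2].mean(0)-.035*ax; print("org",org,"yaw",np.degrees(np.arctan2(ax[1],ax[0])),"seat base est",org-.12*ax)
top=[plane("top",ht(*p),.352)[:2] for p in((170,47),(294,80),(268,182),(141,155))]; print("coltop",np.mean(top,0))
tip=plane("top",ht(133,510),.240); arm=plane("top",ht(192,292),.239); print("tip",tip,"arm",arm,np.degrees(np.arctan2(*(arm-tip)[[1,0]])))
print("tri tip",tri(ht(133,510),hs(66,196)))
seat=org-.12*ax
for z in(.217,.225):print("seat proj side crop",((proj("side",[*seat,z])-[290,130])*3),"top",(proj("top",[*seat,z])-[290,130])*5)
# tin
print("grip top",plane("top",(447.5,294),.162),"tri top", plane("side",(267.5,344.5),.141))
E
```

```text
[[ 0.6811  0.1074  0.012 ]
 [ 0.6458 -0.0361  0.012 ]
 [ 0.7713 -0.0678  0.012 ]
 [ 0.8062  0.0764  0.012 ]]
0.12940579798156843 -14.151198423529003
0.12888797684526626 -13.946528542567316
0.14783710389595334 76.18231065410355
0.1483014204676865 76.38164851809759
org [0.6922 0.0284] yaw -13.883441941689421 seat base est [0.5757 0.0572]
coltop [0.692  0.0279]
tip [0.5541 0.0639 0.24  ] arm [0.6513 0.0398 0.239 ] -13.919926204944613
tri tip (array([0.5535, 0.0639, 0.2395]),)
seat proj side crop [100.869  226.5731] top [149.2618 469.6387]
seat proj side crop [100.8198 215.8373] top [148.6396 465.9767]
grip top [ 0.4288 -0.2303  0.162 ] tri top [ 0.4294 -0.2342  0.141 ]
```

```bash
python3 - <<'E'
from h import *
t=cv2.imread("pics/top0.png")[:,:,::-1]
cs=blobs(t,(18,90,90),(35,255,255),(415,270,465,325)); P=np.concatenate([[plane("top",p[0],.06)[:2] for p in c] for c in cs]).astype(np.float32)*1000
print(cv2.minAreaRect(P))
for c in blobs(t,(18,90,90),(35,255,255),(190,190,250,240)): print("blue lid",plane("top",cv2.minAreaRect(c)[0],.06))
for n,b,lo,hi in (("glue",(245,160,280,200),(5,150,100),(20,255,255)),("ribbon",(160,235,195,275),(0,150,70),(8,255,255))):
    print(n,plane("top",cv2.minAreaRect(blobs(t,lo,hi,b)[0])[0],.05))
E
python3 -m jog '[{"linear":[-0.81,-0.42,0]},{"linear":[-0.81,-0.42,0]},{"linear":[-0.81,-0.42,0]},{"linear":[-0.81,-0.42,0]},{"linear":[-0.81,-0.42,0]},{"linear":[-0.81,-0.42,0]},{"linear":[-0.81,-0.42,0]},{"linear":[-0.81,-0.42,0]},{"linear":[-0.81,-0.42,0]},{"linear":[-0.81,-0.42,0]}]'
python3 -m jog '[{"linear":[-0.26,-0.91,0]},{"linear":[-0.26,-0.91,0]},{"linear":[-0.26,-0.91,0]},{"linear":[-0.26,-0.91,0]},{"linear":[-0.26,-0.91,0]},{"linear":[-0.26,-0.91,0]},{"linear":[-0.26,-0.91,0]},{"linear":[-0.26,-0.91,0]},{"linear":[-0.26,-0.91,0]},{"linear":[-0.26,-0.91,0]},{"linear":[-0.26,-0.91,0]}]'
python3 -m jog '[{"linear":[-0.26,-0.91,0]},{"linear":[-0.26,-0.91,0]},{"linear":[-0.26,-0.91,0]},{"linear":[0,0,0],"roll":-1},{"linear":[0,0,0],"roll":-1},{"linear":[0,0,0],"roll":-0.5},{"linear":[0,0,0]},{"linear":[0,0,0]}]'
```

```text
((430.5007019042969, -232.08045959472656), (77.7894287109375, 77.8488998413086), 86.7767562866211)
blue lid [0.62392777 0.32261819 0.06      ]
glue [0.73811024 0.22345065 0.05      ]
ribbon [0.52616056 0.41860861 0.05      ]invalid input
invalid input
invalid input
```

```bash
python3 -m jog '[{"linear":[-0.81,-0.42,0],"roll":0},{"linear":[-0.81,-0.42,0],"roll":0},{"linear":[-0.81,-0.42,0],"roll":0},{"linear":[-0.81,-0.42,0],"roll":0},{"linear":[-0.81,-0.42,0],"roll":0},{"linear":[-0.81,-0.42,0],"roll":0},{"linear":[-0.81,-0.42,0],"roll":0},{"linear":[-0.81,-0.42,0],"roll":0},{"linear":[-0.81,-0.42,0],"roll":0},{"linear":[-0.81,-0.42,0],"roll":0}]'
```

```text
time_s: 0.98
position: [0.4011, 0.2999, 0.2499]
tool_rot: [[-0.975, 0.22, -0.0], [0.22, 0.975, -0.0], [0.0, -0.0, -1.0]]
ft_force: [0.7, 0.4, 0.4]
grip_width: 0.0852
gripper_force: 0.0
```

```bash
python3 -m jog '[{"linear":[-0.26,-0.91,0],"roll":0},{"linear":[-0.26,-0.91,0],"roll":0},{"linear":[-0.26,-0.91,0],"roll":0},{"linear":[-0.26,-0.91,0],"roll":0},{"linear":[-0.26,-0.91,0],"roll":0},{"linear":[-0.26,-0.91,0],"roll":0},{"linear":[-0.26,-0.91,0],"roll":0},{"linear":[-0.26,-0.91,0],"roll":0},{"linear":[-0.26,-0.91,0],"roll":0},{"linear":[-0.26,-0.91,0],"roll":0},{"linear":[-0.26,-0.91,0],"roll":0}]' && python3 -m jog '[{"linear":[-0.26,-0.91,0],"roll":0},{"linear":[-0.26,-0.91,0],"roll":0},{"linear":[-0.26,-0.91,0],"roll":0},{"linear":[0,0,0],"roll":-1},{"linear":[0,0,0],"roll":-0.9},{"linear":[0,0,0],"roll":0},{"linear":[0,0,0],"roll":0}]'
python3 - <<'E'
from h import *
im=optics.get_image("wrist"); cv2.imwrite("pics/w1.png",im[:,:,::-1])
E
```

```text
time_s: 1.9
position: [0.4232, -0.1163, 0.25]
tool_rot: [[-0.975, 0.22, -0.0], [0.22, 0.975, 0.0], [0.0, 0.0, -1.0]]
ft_force: [1.0, 0.5, 0.6]
grip_width: 0.0853
gripper_force: 0.0
time_s: 2.48
position: [0.4299, -0.2277, 0.2499]
tool_rot: [[-0.998, 0.058, -0.0], [0.058, 0.998, 0.0], [0.0, 0.0, -1.0]]
ft_force: [0.7, -0.2, -0.1]
grip_width: 0.0855
gripper_force: 0.0
```

View pics/w1.png

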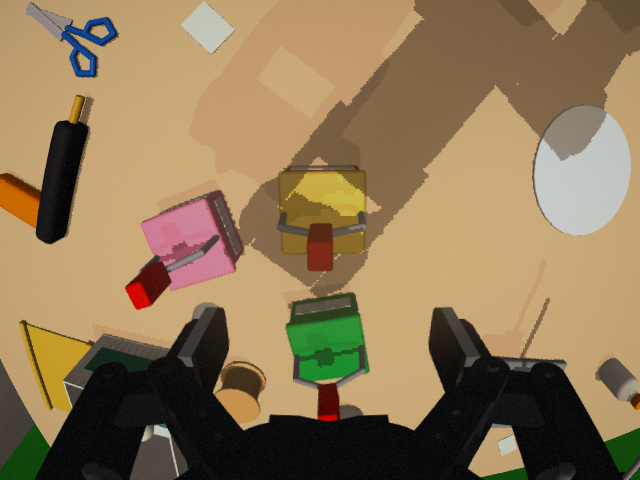

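```bash
cat >> h.py <<'E'
def wplane(cal,uv,z):
    f=240/np.tan(np.radians(cal["fov_y"])/2); T=np.array(cal["T"]); v=np.array(uv,float)-[cal["cx"],cal["cy"]]; r=np.hypot(*v); th=r/f
    d=T[:3,:3]@np.array([*(v/r*np.sin(th)),np.cos(th)]); o=T[:3,3]; return o+d*(z-o[2])/d[2]
E
python3 - <<'E'
from h import *
np.set_printoptions(precision=4,suppress=True)
c=optics.calibration("wrist"); im=cv2.imread("pics/w1.png")[:,:,::-1]
P=np.concatenate([[wplane(c,p[0],.06)[:2]*1000 for p in k] for k in blobs(im,(18,90,50),(35,255,255),(260,150,385,275),100)]).astype(np.float32)
print(cv2.minAreaRect(P))
for lo,hi in(((0,150,50),(8,255,255)),):
  for k in blobs(im,lo,hi,(295,215,345,280),40):
    print(cv2.boundingRect(k),cv2.minAreaRect(k)); r=cv2.boundingRect(k)
    print([wplane(c,(r[0]+r[2]/2,r[1]+r[3]-d),.162) for d in(0,18)])
E
```

```text
((441.38385009765625, -234.24566650390625), (115.79036712646484, 97.33657836914062), 86.76410675048828)
(307, 235, 26, 36) ((319.5, 252.5), (35.0, 25.0), 90.0)
[array([ 0.4419, -0.2333,  0.162 ]), array([ 0.4299, -0.2325,  0.162 ])]
```

```bash
python3 -m jog '[{"linear":[-0.03,-0.12,0.4],"roll":0},{"linear":[0,0,0.6],"roll":0},{"linear":[0,0,0.6],"roll":0},{"linear":[0,0,0.5],"roll":0},{"linear":[0,0,0.3],"roll":0},{"linear":[0,0,0.2],"roll":0},{"linear":[0,0,0],"roll":0},{"linear":[0,0,0],"roll":0}]' && python3 -m jog '[{"linear":[0,0,0],"roll":0},{"linear":[0,0,0],"roll":0},{"linear":[0,0,0],"roll":0},{"linear":[0,0,0],"roll":0},{"linear":[0,0,0],"roll":0},{"linear":[0,0,0],"roll":0},{"linear":[0,0,0],"roll":0},{"linear":[0,0,0],"roll":0}]' -1 50
```

```text
time_s: 3.2
position: [0.4312, -0.2326, 0.1464]
tool_rot: [[-0.998, 0.056, 0.0], [0.056, 0.998, -0.0], [-0.0, -0.0, -1.0]]
ft_force: [0.3, -0.6, 0.6]
grip_width: 0.0852
gripper_force: 0.0
time_s: 3.87
position: [0.4311, -0.2329, 0.1462]
tool_rot: [[-0.998, 0.056, 0.0], [0.056, 0.998, -0.001], [-0.0, -0.001, -1.0]]
ft_force: [-1.3, -0.5, 2.0]
grip_width: 0.0158
gripper_force: 49.4
```

```bash
python3 -m jog '[{"linear":[0,0,-0.1],"roll":0},{"linear":[0,0,-0.2],"roll":0},{"linear":[0,0,-0.4],"roll":0},{"linear":[0,0,-0.5],"roll":0},{"linear":[0,0,-0.5],"roll":0},{"linear":[0,0,-0.5],"roll":0},{"linear":[0,0,-0.5],"roll":0},{"linear":[0,0,-0.4],"roll":0},{"linear":[0,0,-0.3],"roll":0},{"linear":[0,0,-0.1],"roll":0}]' && python3 -m jog '[{"linear":[-0.04,0.3,0],"roll":0},{"linear":[-0.06,0.5,0],"roll":0},{"linear":[-0.09,0.7,0],"roll":0},{"linear":[-0.1,0.8,0],"roll":0},{"linear":[-0.1,0.8,0],"roll":0},{"linear":[-0.1,0.8,0],"roll":0},{"linear":[-0.1,0.8,0],"roll":0},{"linear":[-0.1,0.8,0],"roll":0},{"linear":[-0.1,0.8,0],"roll":0},{"linear":[-0.09,0.7,0],"roll":0},{"linear":[-0.06,0.5,0],"roll":0},{"linear":[-0.05,0.36,0],"roll":0}]' && python3 -m jog '[{"linear":[0,0,0],"roll":0.3},{"linear":[0,0,0],"roll":0.6},{"linear":[0,0,0],"roll":0.6},{"linear":[0,0,0],"roll":0.4},{"linear":[0,0,0],"roll":0.24},{"linear":[0,0,0],"roll":0},{"linear":[0,0,0],"roll":0},{"linear":[0,0,0],"roll":0},{"linear":[0,0,0],"roll":0},{"linear":[0,0,0],"roll":0}]'
python3 - <<'E'
from h import *
F=[]
for i in range(16):
    im=optics.get_image("side" if i%2 else "top"); F.append(env.observe()["ft_force"])
    cv2.imwrite(f"pics/{'side' if i%2 else 'top'}2.png",im[:,:,::-1])
print(np.mean(F,0),np.std(F,0))
a=cv2.imread("pics/side2.png")[100:300,250:450]; b=cv2.imread("pics/top2.png")[150:290,270:370]
cv2.imwrite("pics/pair2.png",np.hstack([cv2.resize(a,(400,400)),cv2.resize(b,(300,420))[:400]]))
E
```

```text
time_s: 4.7
position: [0.4311, -0.2327, 0.2882]
tool_rot: [[-0.998, 0.056, 0.002], [0.056, 0.998, -0.002], [-0.002, -0.002, -1.0]]
ft_force: [0.0, 0.0, -2.8]
grip_width: 0.0152
gripper_force: 49.0
time_s: 5.7
position: [0.4873, 0.0817, 0.2851]
tool_rot: [[-0.999, 0.054, -0.002], [0.054, 0.999, 0.001], [0.002, 0.001, -1.0]]
ft_force: [0.6, -0.5, -3.3]
grip_width: 0.0153
gripper_force: 49.2
time_s: 6.53
position: [0.488, 0.079, 0.286]
tool_rot: [[-0.971, 0.24, -0.0], [0.24, 0.971, 0.0], [0.0, 0.0, -1.0]]
ft_force: [0.4, -0.2, -2.9]
grip_width: 0.0156
gripper_force: 49.5
[ 0.11296366  0.04212775 -2.63930842] [0.60842615 0.39488437 0.480641  ]
```

View pics/pair2.png

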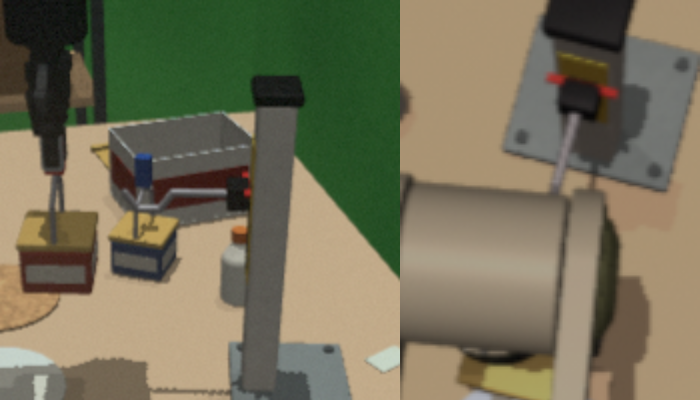

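```bash
python3 -m jog '[{"linear":[-0.1,0,0],"roll":0},{"linear":[-0.2,0,0],"roll":0},{"linear":[-0.25,0,0],"roll":0},{"linear":[-0.25,0,0],"roll":0},{"linear":[-0.25,0,0],"roll":0},{"linear":[-0.25,0,0],"roll":0},{"linear":[-0.25,0,0],"roll":0},{"linear":[-0.25,0,0],"roll":0},{"linear":[-0.2,0,0],"roll":0},{"linear":[-0.16,0,0],"roll":0},{"linear":[-0.1,0,0],"roll":0},{"linear":[0,0,0],"roll":0}]' && python3 -m jog '[{"linear":[0,0,0],"roll":0},{"linear":[0,0,0],"roll":0},{"linear":[0,0,0],"roll":0},{"linear":[0,0,0],"roll":0}]'
python3 - <<'E'
from h import *
im=optics.get_image("side"); F=[]
for i in range(10): F.append(env.observe()["ft_force"]); optics.get_image("top")
print(np.mean(F,0))
cv2.imwrite("pics/side3.png",cv2.resize(im[130:270,270:430],(640,560),interpolation=cv2.INTER_CUBIC)[:,:,::-1])
E
```

```text
time_s: 8.33
position: [0.5765, 0.057, 0.2857]
tool_rot: [[-0.971, 0.241, -0.0], [0.241, 0.971, -0.0], [0.0, -0.0, -1.0]]
ft_force: [-0.2, -0.0, -2.2]
grip_width: 0.0154
gripper_force: 49.4
time_s: 8.67
position: [0.5756, 0.0574, 0.2863]
tool_rot: [[-0.971, 0.24, 0.0], [0.24, 0.971, -0.0], [-0.0, 0.0, -1.0]]
ft_force: [-0.3, -0.0, -3.1]
grip_width: 0.0157
gripper_force: 49.4
[-0.1319702   0.01733252 -2.73618552]
```

View pics/side3.png

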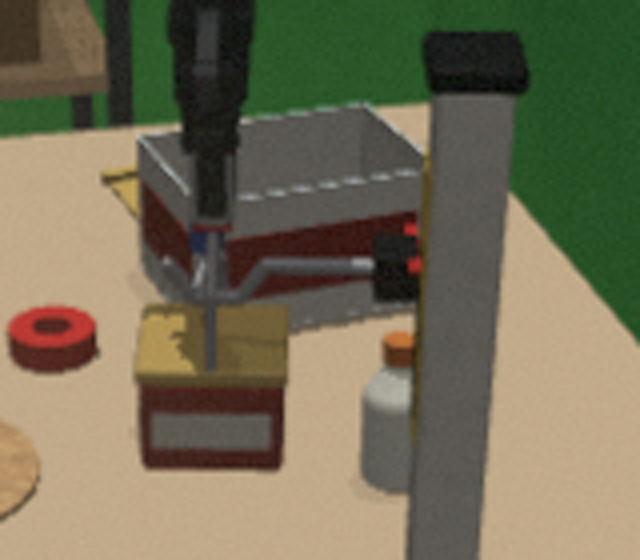

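```bash
cat > m.py <<'E'
from h import *
F=[];Z=[]
for i in range(20): s=env.observe(); F.append(s["ft_force"]);Z.append(s["position"]); optics.get_image("top")
print(np.round(np.mean(F,0),3),np.round(np.std(F,0),2),np.round(np.mean(Z,0),4),env.observe()["time_s"],env.observe()["gripper_force"])
E
python3 -m jog '[{"linear":[0,0,0.15],"roll":0},{"linear":[0,0,0.15],"roll":0},{"linear":[0,0,0.15],"roll":0},{"linear":[0,0,0.1],"roll":0},{"linear":[0,0,0.08],"roll":0},{"linear":[0,0,0.06],"roll":0},{"linear":[0,0,0.06],"roll":0},{"linear":[0,0,0.06],"roll":0},{"linear":[0,0,0.06],"roll":0},{"linear":[0,0,0.06],"roll":0},{"linear":[0,0,0.06],"roll":0},{"linear":[0,0,0.06],"roll":0}]' && python3 m.py
```

```text
time_s: 10.22
position: [0.5759, 0.0573, 0.2439]
tool_rot: [[-0.971, 0.24, 0.0], [0.24, 0.971, -0.0], [-0.0, 0.0, -1.0]]
ft_force: [0.3, -0.3, -1.2]
grip_width: 0.0154
gripper_force: 49.5
[-0.002  0.196 -1.735] [0.49 0.58 0.66] [0.5759 0.0573 0.244 ] 11.2167 49.47069704532623
```

```bash
python3 -m jog '[{"linear":[0,0,0.04],"roll":0},{"linear":[0,0,0.06],"roll":0},{"linear":[0,0,0.08],"roll":0},{"linear":[0,0,0.08],"roll":0},{"linear":[0,0,0.08],"roll":0},{"linear":[0,0,0.06],"roll":0},{"linear":[0,0,0.06],"roll":0},{"linear":[0,0,0.04],"roll":0},{"linear":[0,0,0],"roll":0},{"linear":[0,0,0],"roll":0}]' - 30 && python3 m.py && python3 m.py && python3 m.py
```

```text
time_s: 12.05
position: [0.5759, 0.0573, 0.2241]
tool_rot: [[-0.971, 0.24, 0.0], [0.24, 0.971, -0.0], [-0.0, -0.0, -1.0]]
ft_force: [-0.5, 1.1, 0.0]
grip_width: 0.0153
gripper_force: 49.8
[ 0.119  0.398 -0.323] [0.44 0.58 0.37] [0.5759 0.0573 0.2241] 13.05 49.80249524116516
[ 0.334  0.201 -0.148] [0.43 0.38 0.37] [0.5758 0.0573 0.224 ] 14.05 49.804126024246216
[ 0.364  0.24  -0.389] [0.61 0.46 0.41] [0.5758 0.0573 0.224 ] 15.05 49.80506658554077
```

```bash
python3 -m jog '[{"linear":[0,0,0.025],"roll":0},{"linear":[0,0,0.025],"roll":0},{"linear":[0,0,0.025],"roll":0},{"linear":[0,0,0],"roll":0},{"linear":[0,0,0],"roll":0}]' && python3 m.py && python3 m.py && python3 m.py
```

```text
time_s: 15.47
position: [0.5758, 0.0573, 0.221]
tool_rot: [[-0.971, 0.24, -0.0], [0.24, 0.971, 0.0], [0.0, -0.0, -1.0]]
ft_force: [1.2, -0.4, 0.2]
grip_width: 0.0154
gripper_force: 49.9
[0.561 0.125 0.179] [0.4  0.4  0.37] [0.5758 0.0573 0.221 ] 16.4667 49.84298229217529
[0.367 0.008 0.166] [0.65 0.46 0.5 ] [0.5758 0.0573 0.221 ] 17.4667 49.83895540237427
[0.388 0.305 0.242] [0.33 0.41 0.39] [0.5758 0.0573 0.221 ] 18.4667 49.83748197555542
```

```bash
python3 -m jog '[{"linear":[0,0,-0.02],"roll":0},{"linear":[0,0,-0.02],"roll":0},{"linear":[0,0,0],"roll":0},{"linear":[0,0,0],"roll":0},{"linear":[0,0,0],"roll":0},{"linear":[0,0,0],"roll":0}]' && python3 -m jog '[{"linear":[0,0,0],"roll":0},{"linear":[0,0,0],"roll":0},{"linear":[0,0,0],"roll":0},{"linear":[0,0,0],"roll":0},{"linear":[0,0,0],"roll":0},{"linear":[0,0,0],"roll":0},{"linear":[0,0,0],"roll":0},{"linear":[0,0,0],"roll":0},{"linear":[0,0,0],"roll":0},{"linear":[0,0,0],"roll":0},{"linear":[0,0,0],"roll":0},{"linear":[0,0,0],"roll":0}]' 0
python3 - <<'E'
from h import *
im=optics.get_image("side")
w=optics.get_image("wrist")
cv2.imwrite("pics/side4.png",np.hstack([cv2.resize(im[130:270,270:430],(448,392),interpolation=cv2.INTER_CUBIC),cv2.resize(w[130:480,170:480],(347,392))])[:,:,::-1])
E
```

```text
time_s: 18.97
position: [0.5758, 0.0573, 0.2226]
tool_rot: [[-0.971, 0.24, -0.0], [0.24, 0.971, -0.0], [0.0, -0.0, -1.0]]
ft_force: [0.2, 0.2, -0.1]
grip_width: 0.0152
gripper_force: 49.8
time_s: 19.97
position: [0.5758, 0.0573, 0.2226]
tool_rot: [[-0.971, 0.24, 0.0], [0.24, 0.971, 0.0], [-0.0, 0.0, -1.0]]
ft_force: [-0.3, -1.0, -0.4]
grip_width: 0.0424
gripper_force: 0.0
```

View pics/side4.png

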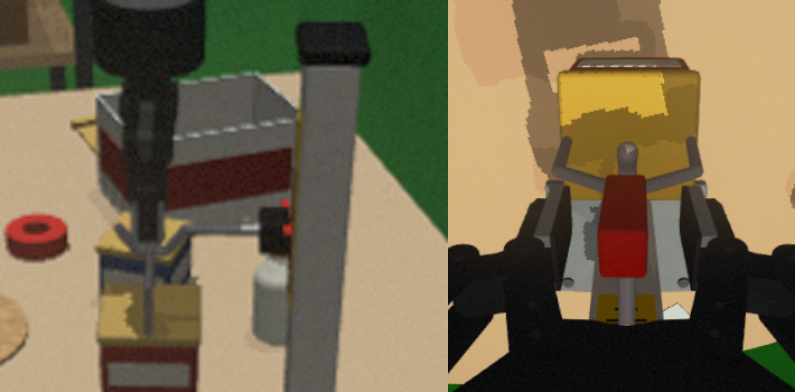

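```bash
for i in 1 2 3 4; do python3 -m jog '[{"linear":[0,0,0],"roll":0},{"linear":[0,0,0],"roll":0},{"linear":[0,0,0],"roll":0},{"linear":[0,0,0],"roll":0},{"linear":[0,0,0],"roll":0},{"linear":[0,0,0],"roll":0},{"linear":[0,0,0],"roll":0},{"linear":[0,0,0],"roll":0},{"linear":[0,0,0],"roll":0},{"linear":[0,0,0],"roll":0},{"linear":[0,0,0],"roll":0},{"linear":[0,0,0],"roll":0}]' | grep time; done
python3 - <<'E'
from h import *
im=optics.get_image("wrist"); cv2.imwrite("pics/w5.png",im[:,:,::-1])
a=cv2.imread("pics/side4.png")
c=optics.calibration("wrist")
for k in blobs(im,(0,150,50),(8,255,255),(260,250,400,420),200): print(cv2.boundingRect(k),cv2.minAreaRect(k)); r=cv2.boundingRect(k); print(wplane(c,(r[0]+r[2]/2,r[1]+r[3]),.2226+.016))
E
```

```text
time_s: 21.07
time_s: 22.07
time_s: 23.07
time_s: 24.07
(304, 286, 45, 92) ((326.0, 331.5), (91.0, 44.0), 90.0)
[0.58578833 0.0545358  0.2386    ]
```

```bash
python3 -m jog '[{"linear":[0,0,0],"roll":0},{"linear":[0,0,0],"roll":0},{"linear":[0,0,0],"roll":0},{"linear":[0,0,0],"roll":0},{"linear":[0,0,0],"roll":0},{"linear":[0,0,0],"roll":0},{"linear":[0,0,0],"roll":0},{"linear":[0,0,0],"roll":0}]' -1 50 && python3 -m jog '[{"linear":[0,0,-0.02],"roll":0},{"linear":[0,0,-0.04],"roll":0},{"linear":[0,0,-0.06],"roll":0},{"linear":[0,0,-0.06],"roll":0},{"linear":[0,0,-0.06],"roll":0},{"linear":[0,0,-0.06],"roll":0},{"linear":[0,0,-0.06],"roll":0},{"linear":[0,0,-0.06],"roll":0},{"linear":[0,0,-0.06],"roll":0},{"linear":[0,0,-0.06],"roll":0},{"linear":[0,0,-0.06],"roll":0},{"linear":[0,0,-0.06],"roll":0}]' && python3 -m jog '[{"linear":[0,0,-0.05],"roll":0},{"linear":[0,0,-0.05],"roll":0},{"linear":[0,0,-0.05],"roll":0},{"linear":[0,0,-0.05],"roll":0},{"linear":[0,0,-0.05],"roll":0},{"linear":[0,0,-0.06],"roll":0},{"linear":[0,0,-0.1],"roll":0},{"linear":[0,0,-0.15],"roll":0},{"linear":[0,0,-0.15],"roll":0},{"linear":[0,0,-0.15],"roll":0},{"linear":[0,0,-0.1],"roll":0},{"linear":[0,0,0],"roll":0}]'
python3 - <<'E'
from h import *
im=optics.get_image("side"); cv2.imwrite("pics/side6.png",cv2.resize(im[130:270,270:430],(640,560),interpolation=cv2.INTER_CUBIC)[:,:,::-1])
E
```

```text
time_s: 24.78
position: [0.5759, 0.0574, 0.2226]
tool_rot: [[-0.971, 0.24, 0.0], [0.24, 0.971, 0.0], [-0.0, 0.0, -1.0]]
ft_force: [0.4, 1.4, -1.1]
grip_width: 0.0153
gripper_force: 51.6
time_s: 25.78
position: [0.5758, 0.0573, 0.2491]
tool_rot: [[-0.971, 0.24, -0.0], [0.24, 0.971, -0.0], [0.0, -0.0, -1.0]]
ft_force: [1.4, 1.4, -2.3]
grip_width: 0.0155
gripper_force: 51.3
time_s: 26.78
position: [0.5761, 0.0573, 0.2886]
tool_rot: [[-0.971, 0.24, 0.002], [0.24, 0.971, -0.0], [-0.002, 0.0, -1.0]]
ft_force: [0.1, 0.2, -3.4]
grip_width: 0.0154
gripper_force: 51.2
```

View pics/side6.png

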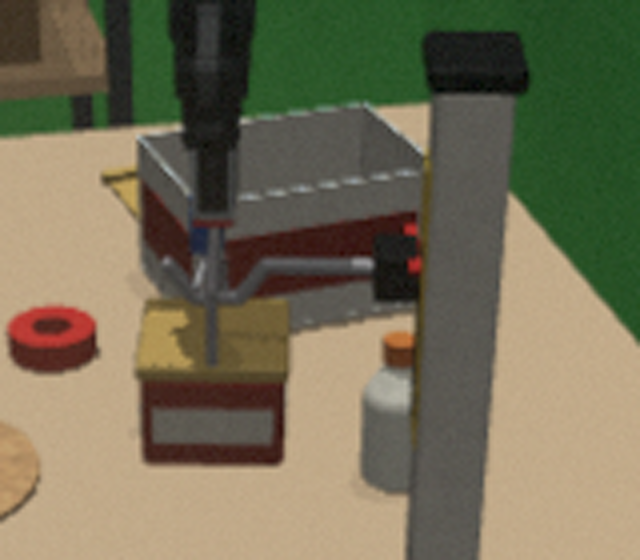

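```bash
python3 -m jog '[{"linear":[0.1,0,0.02],"roll":0},{"linear":[0.2,0,0.02],"roll":0},{"linear":[0.25,0,0],"roll":0},{"linear":[0.25,0,0],"roll":0},{"linear":[0.25,0,0],"roll":0},{"linear":[0.25,0,0],"roll":0},{"linear":[0.25,0,0],"roll":0},{"linear":[0.25,0,0],"roll":0},{"linear":[0.25,0,0],"roll":0},{"linear":[0.25,0,0],"roll":0},{"linear":[0.15,0,0],"roll":0},{"linear":[0.05,0,0],"roll":0}]' && python3 -m jog '[{"linear":[0.12,0.2,0],"roll":0},{"linear":[0.2,0.35,0],"roll":0},{"linear":[0.25,0.45,0],"roll":0},{"linear":[0.28,0.5,0],"roll":0},{"linear":[0.28,0.5,0],"roll":0},{"linear":[0.28,0.5,0],"roll":0},{"linear":[0.28,0.5,0],"roll":0},{"linear":[0.28,0.5,0],"roll":0},{"linear":[0.25,0.45,0],"roll":0},{"linear":[0.2,0.3,0],"roll":0},{"linear":[0.1,0.2,0],"roll":0},{"linear":[0,0,0],"roll":0}]' && python3 -m jog '[{"linear":[0,0,0.1],"roll":0},{"linear":[0,0,0.3],"roll":0},{"linear":[0,0,0.4],"roll":0},{"linear":[0,0,0.5],"roll":0},{"linear":[0,0,0.5],"roll":0},{"linear":[0,0,0.5],"roll":0},{"linear":[0,0,0.4],"roll":0},{"linear":[0,0,0.2],"roll":0},{"linear":[0,0,0.1],"roll":0},{"linear":[0,0,0.1],"roll":0},{"linear":[0,0,0],"roll":0},{"linear":[0,0,0],"roll":0}]'
```

```text
time_s: 27.83
position: [0.4778, 0.0817, 0.286]
tool_rot: [[-0.971, 0.24, 0.0], [0.24, 0.971, 0.0], [-0.0, 0.0, -1.0]]
ft_force: [1.5, -0.3, -2.7]
grip_width: 0.0154
gripper_force: 51.1
time_s: 28.83
position: [0.4233, 0.2799, 0.2856]
tool_rot: [[-0.971, 0.238, -0.0], [0.238, 0.971, 0.0], [0.0, 0.0, -1.0]]
ft_force: [0.1, -0.9, -3.2]
grip_width: 0.0153
gripper_force: 51.2
time_s: 29.83
position: [0.4241, 0.2783, 0.1624]
tool_rot: [[-0.971, 0.241, 0.001], [0.241, 0.971, 0.0], [-0.001, 0.001, -1.0]]
ft_force: [0.5, -0.2, -2.5]
grip_width: 0.0152
gripper_force: 51.2
```

Over the mat centre; lower the last ~11 mm gently, watching force.

```bash
python3 -m jog '[{"linear":[0,0,0.05],"roll":0},{"linear":[0,0,0.05],"roll":0},{"linear":[0,0,0.05],"roll":0},{"linear":[0,0,0.04],"roll":0},{"linear":[0,0,0.03],"roll":0},{"linear":[0,0,0.02],"roll":0},{"linear":[0,0,0],"roll":0},{"linear":[0,0,0],"roll":0}]' && python3 m.py
```

```text
time_s: 30.5
position: [0.4237, 0.2784, 0.1523]
tool_rot: [[-0.971, 0.24, 0.0], [0.24, 0.971, -0.0], [-0.0, -0.0, -1.0]]
ft_force: [-0.0, 0.6, -3.1]
grip_width: 0.0154
gripper_force: 51.2
[-0.046 -0.098 -2.815] [0.39 0.48 0.34] [0.4237 0.2784 0.1522] 31.5 51.227847933769226
```

```bash
for i in 1 2 3; do python3 -m jog '[{"linear":[0,0,0.012],"roll":0},{"linear":[0,0,0.012],"roll":0},{"linear":[0,0,0],"roll":0},{"linear":[0,0,0],"roll":0},{"linear":[0,0,0],"roll":0}]' | grep -E "position|ft_f"; done; python3 m.py
```

```text
position: [0.4238, 0.2784, 0.1514]
ft_force: [-0.6, 0.4, 0.6]
position: [0.4239, 0.2786, 0.1514]
ft_force: [-3.5, 1.2, 9.1]
position: [0.4241, 0.2789, 0.1512]
ft_force: [-3.6, 2.0, 16.5]Traceback (most recent call last):
  File "m.py", line 3, in <module>
    for i in range(20): s=env.observe(); F.append(s["ft_force"]);Z.append(s["position"]); optics.get_image("top")
                                                                                          ~~~~~~~~~~~~~~~~^^^^^^^
ValueError: 200 camera calls are used up
```

```bash
python3 -m jog '[{"linear":[0,0,-0.02],"roll":0},{"linear":[0,0,-0.02],"roll":0},{"linear":[0,0,0],"roll":0},{"linear":[0,0,0],"roll":0},{"linear":[0,0,0],"roll":0}]' && python3 -m jog '[{"linear":[0,0,0],"roll":0},{"linear":[0,0,0],"roll":0},{"linear":[0,0,0],"roll":0},{"linear":[0,0,0],"roll":0},{"linear":[0,0,0],"roll":0},{"linear":[0,0,0],"roll":0},{"linear":[0,0,0],"roll":0},{"linear":[0,0,0],"roll":0}]' 0.3 && python3 -m jog '[{"linear":[0,0,-0.1],"roll":0},{"linear":[0,0,-0.3],"roll":0},{"linear":[0,0,-0.5],"roll":0},{"linear":[0,0,-0.6],"roll":0},{"linear":[0,0,-0.6],"roll":0},{"linear":[0,0,-0.6],"roll":0},{"linear":[0,0,-0.5],"roll":0},{"linear":[0,0,-0.3],"roll":0},{"linear":[0,0,0],"roll":0},{"linear":[0,0,0],"roll":0},{"linear":[0,0,0],"roll":0},{"linear":[0,0,0],"roll":0}]'
```

```text
time_s: 33.42
position: [0.4239, 0.2785, 0.1513]
tool_rot: [[-0.971, 0.24, 0.001], [0.24, 0.971, 0.001], [-0.001, 0.001, -1.0]]
ft_force: [0.4, 1.4, 5.6]
grip_width: 0.0153
gripper_force: 52.6
time_s: 34.08
position: [0.4237, 0.2783, 0.1509]
tool_rot: [[-0.971, 0.24, -0.0], [0.24, 0.971, -0.0], [0.0, -0.0, -1.0]]
ft_force: [0.0, 0.2, 0.7]
grip_width: 0.0556
gripper_force: 0.0
time_s: 35.08
position: [0.4234, 0.2782, 0.2898]
tool_rot: [[-0.971, 0.24, -0.002], [0.24, 0.971, -0.001], [0.002, -0.001, -1.0]]
ft_force: [-0.6, -0.2, -0.0]
grip_width: 0.0556
gripper_force: 0.0
```

Released cleanly, with the tool empty and clear above the tin; handing in.

```bash
python3 -m jog '[{"linear":[0,0,0],"roll":0},{"linear":[0,0,0],"roll":0},{"linear":[0,0,0],"roll":0},{"linear":[0,0,0],"roll":0},{"linear":[0,0,0],"roll":0},{"linear":[0,0,0],"roll":0}]' | grep time; python3 -c "
from rig import env
print(env.close_job())"
```

```text
time_s: 35.58
the job is handed in; nothing more can be done
None
```

The red tin (about 2.7 N, 0.27 kg) hung free in the hook for about 4 s, was lifted off slowly and let go at the cork mat's centre, and I handed the job in at 35.6 s; no verdict came back, and with the camera calls used up I judged the final placing from force and position readings only.

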